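# Unstack the storage devices into their cradles

## Task

A customer's four storage devices are piled up on the data-recovery bench. Take the pile apart one device at a time and set each, right way up, flat on the bed of the wooden cradle cut to its own size, lying lengthwise and centred between the end stops. Put every device down gently, never letting it drop or the pile topple, and leave the opened drive and the flux tin where they are.

Things in the scene. Friction and masses are not known exactly. Their poses are not given: they have to be found in the camera images.
- drive: rugged portable hard drive, black with rubber bands at both ends, the largest device and the bottom of the stack: a box 116 mm long (its x) x 64 mm wide (its y) x 22 mm high. Origin: centre of its underside, z up. Either end may point either way in its cradle. Loose; starts on the table under the other three.
- enclosure: finned bare-aluminium SSD enclosure, second from the bottom: a box 90 mm long (its x) x 44 mm wide (its y) x 18 mm high. Origin: centre of its underside, z up. Either end may point either way in its cradle. Loose; starts within 3 mm of the middle of the device below, turned up to 0.2 rad to it.
- reader: grey plastic card reader, third from the bottom: a box 72 mm long (its x) x 40 mm wide (its y) x 16 mm high. Origin: centre of its underside, z up. Either end may point either way in its cradle. Loose; starts within 3 mm of the middle of the device below, turned up to 0.2 rad to it.
- stick: chunky USB memory stick, black with a steel end, the smallest device and the top of the stack: a box 50 mm long (its x) x 22 mm wide (its y) x 14 mm high. Origin: centre of its underside, z up. Either end may point either way in its cradle. Loose; starts within 3 mm of the middle of the device below, turned up to 0.2 rad to it.
- cradle_drive: wooden cradle for the drive, fixed: flat bed 130 mm long between end stops (along its x; 146 overall) x 74 mm wide (its y), 14 mm longer and 10 mm wider than the device. Bed surface 10 mm above the table; stops 8 mm thick across both ends, 8 mm above the bed; long sides open. Origin: centre of its underside, on the table. The four cradles differ only in size.
- cradle_enclosure: wooden cradle for the enclosure, fixed: flat bed 104 mm long between end stops (along its x; 120 overall) x 54 mm wide (its y), 14 mm longer and 10 mm wider than the device. Bed surface 10 mm above the table; stops 8 mm thick across both ends, 8 mm above the bed; long sides open. Origin: centre of its underside, on the table. The four cradles differ only in size.
- cradle_reader: wooden cradle for the reader, fixed: flat bed 86 mm long between end stops (along its x; 102 overall) x 50 mm wide (its y), 14 mm longer and 10 mm wider than the device. Bed surface 10 mm above the table; stops 8 mm thick across both ends, 8 mm above the bed; long sides open. Origin: centre of its underside, on the table. The four cradles differ only in size.
- cradle_stick: wooden cradle for the stick, fixed: flat bed 64 mm long between end stops (along its x; 80 overall) x 32 mm wide (its y), 14 mm longer and 10 mm wider than the device. Bed surface 10 mm above the table; stops 8 mm thick across both ends, 8 mm above the bed; long sides open. Origin: centre of its underside, on the table. The four cradles differ only in size.
- open_drive: bystander: opened laptop hard drive with a bare platter, 100 mm (x) x 70 mm (y) x 13 mm high, lying loose on the table. Origin: centre of its underside. Leave it where it is.
- flux_tin: bystander: closed round metal tin, 59 mm diameter x 22 mm high, loose on the table. Origin: centre of its underside. Leave it where it is.
Things that resemble listed ones, but are neither listed nor needed, are in the scene too. Leave any blue look-alike of the reader alone. What is shaped like the enclosure but yellow is not meant.

How it is judged:
At the end, for the whole second after the job is handed in: Each device rests released in its own cradle: upright and flat on the bed (tilt under 0.08 rad), centred within 10 mm lengthwise and sideways, aligned with it within 0.2 rad; the opened drive and the flux tin are within 15 mm of where they started (x of drive in the frame of cradle_drive between -0.01 and 0.01 m and y of drive in the frame of cradle_drive between -0.01 and 0.01 m and z of drive in the frame of cradle_drive between 0.007 and 0.0135 m and angle between each of drive, enclosure, reader, stick's own z axis and vertical below 0.08 rad and angle between the x axis of drive and the x axis of cradle_drive, either way round below 0.2 rad and linear speed of each of drive, enclosure, reader, stick below 0.02 m/s and contact force between the fingers and drive below 0.1 N and x of enclosure in the frame of cradle_enclosure between -0.01 and 0.01 m and y of enclosure in the frame of cradle_enclosure between -0.01 and 0.01 m and z of enclosure in the frame of cradle_enclosure between 0.007 and 0.0135 m and angle between the x axis of enclosure and the x axis of cradle_enclosure, either way round below 0.2 rad and contact force between the fingers and enclosure below 0.1 N and x of reader in the frame of cradle_reader between -0.01 and 0.01 m and y of reader in the frame of cradle_reader between -0.01 and 0.01 m and z of reader in the frame of cradle_reader between 0.007 and 0.0135 m and angle between the x axis of reader and the x axis of cradle_reader, either way round below 0.2 rad and contact force between the fingers and reader below 0.1 N and x of stick in the frame of cradle_stick between -0.01 and 0.01 m and y of stick in the frame of cradle_stick between -0.01 and 0.01 m and z of stick in the frame of cradle_stick between 0.007 and 0.0135 m and angle between the x axis of stick and the x axis of cradle_stick, either way round below 0.2 rad and contact force between the fingers and stick below 0.1 N and distance of each of open_drive, flux_tin from where it was at the start of the episode below 0.015 m); the robot touches nothing.
It fails at once if a device is dropped from more than about 13 mm, toppled or sent flying (faster than 0.5 m/s while out of the fingers) ((contact force between the fingers and drive below 0.05 N and linear speed of drive above 0.5 m/s) or (contact force between the fingers and enclosure below 0.05 N and linear speed of enclosure above 0.5 m/s) or (contact force between the fingers and reader below 0.05 N and linear speed of reader above 0.5 m/s) or (contact force between the fingers and stick below 0.05 N and linear speed of stick above 0.5 m/s)).
It fails at once if the open drive is pushed more than 15 mm from its place (distance of open_drive from where it was at the start of the episode above 0.015 m).
It fails at once if the flux tin is pushed more than 15 mm from its place (distance of flux_tin from where it was at the start of the episode above 0.015 m).
It also fails if it takes over 99 s, if anything falls off the work surface, if the arm or the gripper's body presses on something with over 40 N, if the wrist force passes 120 N, or if a joint passes its speed limit or range.

## Robot

A 6-joint arm with a two-finger parallel gripper is mounted at the origin on the work surface. World frame = base frame: x ahead of the robot, y to its left, z up, the work surface at z = 0. Lengths are in m, angles in rad, forces in N, time in s.
With the tool pointing down it reaches from about 0.3 to 0.75 m from the base axis. Payload 8.5 kg.
Tool frame: the origin (TCP) lies midway between the tips of the shut fingers; the grasp point (between the pads) lies robot.hold_point_z behind it (robot.hold_point_z is the distance from the TCP to the grasp point, in m); z points along the fingers, y is the line along which they close (so a half turn about z gives the same grasp; the last joint's range is limited). The gripper opens to 88 mm and grips with 3 to 60 N. Pads are 18 mm wide; open, the fingers measure 123 mm over their backs; the gripper's body (75 mm by 187 mm) begins 45 mm behind the grasp point.
Start: joints at [-1.507, 0.381, 1.297, -0, 1.464, -0.215], TCP at [0.151, -0.529, 0.239] pointing down, gripper open.
Joint ranges: [-3.11, 3.11], [-0.89, 2.33], [0.22, 2.48], [-1.42, 4.56], [0.17, 2.85], [-2.88, 2.88]. Speed limits (rad/s): [2.39, 2.39, 3.14, 3.14, 3.14, 3.14].

## Interface

Orientations are given as a rotation vector (axis times angle).
In Python, from workcell import monitor, optics, robot gives the robot as it stands.
- The arm moves only by the tool advance, called after "Call:" in YAML: its name, and indented under it one key for each argument. Schema: {"type":"object","properties":{"rows":{"type":"array","items":{"type":"object","properties":{"jaw":{"type":"number"},"tx":{"type":"number"},"ty":{"type":"number"},"tz":{"type":"number"},"wx":{"type":"number"},"wy":{"type":"number"},"wz":{"type":"number"}},"additionalProperties":false,"required":["jaw"]},"minItems":1,"maxItems":12},"force":{"type":"number"},"only":{"type":"string"},"quiet":{"type":"boolean"},"lines":{"type":"string"}},"required":["rows"],"additionalProperties":false}. rows is a list of rows, 1 to 12 of them, each an object with the fields jaw (the finger opening in m), tx, ty, tz (the shift in shares of the most that a row can go, 1 being 62.5 mm), wx, wy, wz (a rotation vector in parts of the range, where 1.0 means 2 rad); a field left out counts as zero (the opening has to be given); each row shifts and turns the commanded pose from where the row before left it, along the tool's axes as they then stand; what a row does not reach is not made up. A row lasts 1/8 s, in which the tool goes at most 0.0625 m and 0.188 rad, less where a joint would pass 70% of its speed; a pose out of reach is approached as far as the arm can. The fingers move at their own pace and stop on an object; force is the grip in N (left out, the last holds). Time passes only in rows, so rows that do not move let the fingers close. The tool returns the time, the measured TCP pose, the force, the opening and the grip force at its end. only (a regular expression) keeps the lines of the reply that match it, lines (a string "A,B") keeps lines A to B, and quiet returns only ok. Input that does not fit is refused with a message, and nothing moves.
- monitor.get_state(): the state, without advancing time (a new reading comes with each control period).
- optics.snapshot(name): name is "scene" or "top" or "wrist"; returns a dict with "pixels" (400x640x3 uint8, red, green, blue), "z_map" (400x640 float32, m along the optical axis (not along the pixel's ray), 0 where there is no reading), "fov_y" (degrees; the focal length in pixels is half the picture's height over the tangent of half this angle, whatever the lens; pixels are square), "cx", "cy" (the principal point, pixels), "origin" and "rotation" of the camera in the world. Camera axes: x right, y down, z forward; pixel columns grow to the right and rows downward; lengths in m; the calibration is good to about 2 mm. A picture is of the moment at which its call begins.
- robot.job_done(): hands the job in; it is judged then, once.
Trained networks look in the newest picture that a camera, given by its name, has taken for a name from the list of things; names that differ only in an ending like _2 or _b are one class to them, and where a whole thing is asked for, a point or a joint stands for the part that bears it (a point fixed in the world has none). Each returns a list of dicts, best first, with "confidence" (0 to 1); they miss things now and then, are a little off and sometimes report something else, mostly with a low value. They report only what shows in the picture. A call takes as long as a camera call. They do not tell look-alikes from the thing itself.
- optics.look_for(camera, query): "box" ([centre column, centre row, width, height] in pixels, round what is visible of it).
The state is a dict: "time_s": time; "joint_positions": joint angles; "qvel": joint speeds; "joint_efforts": joint torques, N m; "ee_pos": TCP position; "eef_rot": TCP orientation; "wrist_force": force on the tool from outside, world axes, zero at the start; "moment": the same for the moment, N m; "finger_gap": finger opening in m; "grip_force": force on a finger pad.
Only numpy, scipy, OpenCV 4.12 (cv2) and the standard library are available. Lean on these libraries where they do the work, as an engineer would, in place of code of your own. Each camera call takes 0.05 s, during which the arm holds its last target. There are 200 camera calls.

## Working session

There is one attempt and no reset: what is moved stays moved. The work goes in short steps, Python scripts to look and compute and a tool call to move; the robot and the scene stay as the last step left them, time stands still between calls to the robot, and variables do not carry over. Pictures are saved under pics/ and viewed, at most 14 in all, crops included, and the job is handed in when it is done.

```bash
mkdir -p pics; ls; python3 - <<'E'
from workcell import monitor, optics, robot
import cv2,numpy as np
print(robot.hold_point_z); s=monitor.get_state(); print(s['ee_pos'],s['eef_rot'])
for n in ("top","scene"):
    p=optics.snapshot(n); cv2.imwrite(f'pics/{n}0.png',p['pixels'][:,:,::-1]); np.save(f'{n}0.npy',p,allow_pickle=True)
    print(n,p['origin'],p['rotation'],p['fov_y'],p['cx'],p['cy'])
    for q in "drive enclosure reader stick cradle_drive cradle_enclosure cradle_reader cradle_stick open_drive flux_tin".split():
        print(q,[(np.round(d['box']).astype(int).tolist(),round(d['confidence'],2)) for d in optics.look_for(n,q)][:4])
E
```

```text
pics
0.0187
[ 0.15133102 -0.52849231  0.23812943] [-3.10968647e+00 -4.36295574e-01 -1.25066935e-04]
top [ 0.55455924 -0.0186211   0.80266404] [-2.15508606  2.12833933 -0.08288545] 51.991328029575484 322.32690775874926 197.2387712825863
drive [([273, 199, 41, 64], 0.9), ([275, 199, 35, 47], 0.37)]
enclosure [([275, 198, 34, 51], 0.69), ([204, 138, 44, 28], 0.6)]
reader [([272, 196, 25, 44], 0.96), ([263, 124, 35, 30], 0.59)]
stick [([268, 195, 18, 32], 0.64)]
cradle_drive [([217, 297, 54, 79], 0.84)]
cradle_enclosure [([338, 297, 52, 69], 0.94)]
cradle_reader [([484, 199, 39, 63], 0.57)]
cradle_stick [([189, 204, 31, 48], 0.69)]
open_drive [([382, 193, 44, 59], 0.77), ([274, 199, 35, 48], 0.24)]
flux_tin [([445, 304, 35, 31], 0.6)]
scene [ 1.0378266  -0.26969525  0.7033686 ] [-2.21859098 -1.15861236  0.43790187] 57.19162684773274 321.2480947530052 202.6016379301482
drive [([363, 221, 53, 30], 0.71)]
enclosure [([362, 213, 46, 22], 0.9), ([446, 220, 40, 31], 0.83)]
reader [([366, 200, 26, 18], 0.72), ([417, 250, 29, 32], 0.6)]
stick [([367, 199, 23, 20], 0.6), ([364, 212, 46, 20], 0.41)]
cradle_drive [([348, 153, 58, 38], 0.7)]
cradle_enclosure [([280, 190, 49, 34], 0.63)]
cradle_reader [([207, 308, 35, 52], 0.61)]
cradle_stick [([414, 182, 26, 25], 0.94), ([295, 266, 47, 51], 0.39)]
open_drive [([294, 264, 49, 48], 0.81)]
flux_tin [([205, 223, 25, 25], 0.82)]
```

```bash
python3 - <<'E'
import cv2
i=cv2.imread('pics/top0.png'); cv2.imwrite('pics/top0c.png',cv2.resize(i[90:350,150:520],None,fx=2.15,fy=2.15,interpolation=cv2.INTER_CUBIC))
i=cv2.imread('pics/scene0.png'); cv2.imwrite('pics/scene0c.png',cv2.resize(i[120:350,160:500],None,fx=2.3,fy=2.3,interpolation=cv2.INTER_CUBIC))
E
```

```text
(no output)
```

View pics/top0c.png

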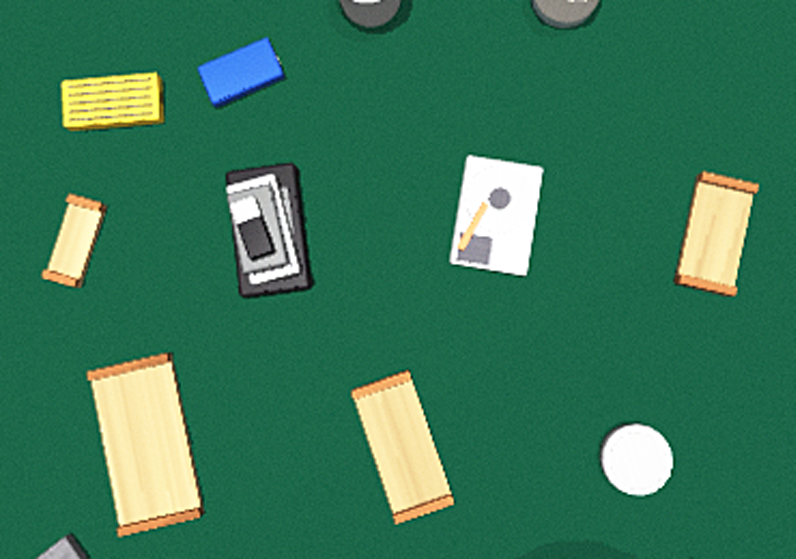

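View pics/scene0c.png

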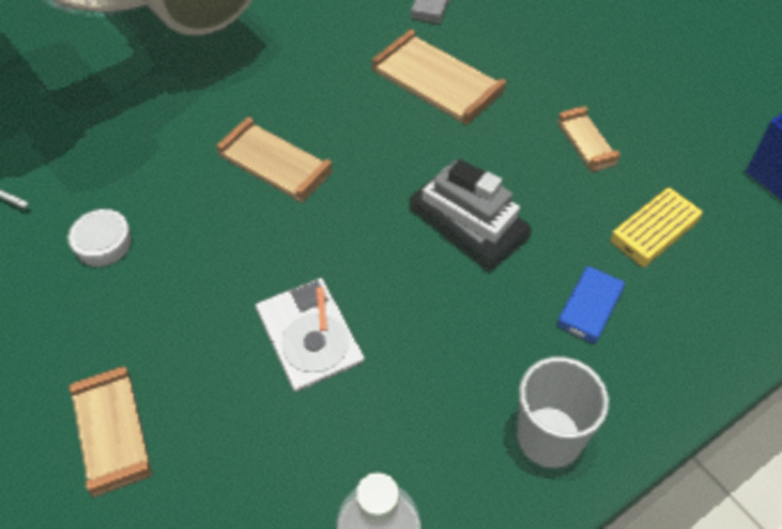

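The pile is at top (272,196): steel-ended black stick, then the grey reader, the bare-aluminium enclosure and the black drive. The look-alikes are yellow at (204,138) and blue at (263,124), so only the grey and silver ones in the pile fit. Both crops confirm this. The cradles, largest to smallest, are at (217,297), (338,297), (484,199) and (189,204).

```bash
cat > h.py <<'E'
import numpy as np,cv2
from scipy.spatial.transform import Rotation as R
def cloud(p):
    z=p['z_map'].astype(float); H,W=z.shape; f=H/2/np.tan(np.radians(p['fov_y']/2))
    v,u=np.mgrid[:H,:W]; rot=np.array(p['rotation']); M=R.from_rotvec(rot).as_matrix() if rot.size==3 else rot
    P=np.stack([(u-p['cx'])/f*z,(v-p['cy'])/f*z,z],-1)@M.T+p['origin']; P[z==0]=np.nan; return P
def rect(P):
    (c,s,a)=cv2.minAreaRect(P[:,:2].astype(np.float32)*1000)
    if s[0]<s[1]: s=s[::-1]; a+=90
    a=(a+90)%180-90
    return np.round(c,1),np.round(s,1),round(np.radians(a),3)
def sel(P,c,r,lo,hi):
    Q=P.reshape(-1,3); Q=Q[~np.isnan(Q[:,0])]
    return Q[(np.hypot(Q[:,0]-c[0],Q[:,1]-c[1])<r)&(Q[:,2]>lo)&(Q[:,2]<hi)]
E
python3 - <<'E'
from h import *
T=np.load('top0.npy',allow_pickle=True).item();S=np.load('scene0.npy',allow_pickle=True).item()
PT,PS=cloud(T),cloud(S)
print('table',np.nanmedian(PT[250:350,380:400,2]),np.nanmedian(PS[290:300,250:280,2]))
for n,(u,v),r in (('cdrive',(217,297),.1),('cencl',(338,297),.08),('cread',(484,199),.07),('cstick',(189,204),.055),('open',(382,193),.08),('tin',(445,304),.045),('blue',(263,124),.05),('yel',(204,138),.06)):
    c=PT[v,u];
    for P in(PT,PS):
        q=sel(P,c[:2],r,.006,.03); print(n,rect(q),'z',np.round(np.median(q[:,2]),4),np.round(q[:,2].max(),4))
c=PT[196,271];print('pile',c)
for P in(PT,PS):
    for z in(.022,.04,.056,.07):
        q=sel(P,c[:2],.09,z-.004,z+.004); print(z,rect(q),np.median(q[:,2]),len(q))
    print(np.round(np.percentile(sel(P,c[:2],.09,.0,.12)[:,2],[50,90,99,100]),4))
E
```

```text
table 3.679340533069286e-05 -0.0007455067521323633
cdrive (array([456.2, 212.2]), array([145.9,  75. ]), np.float64(0.251)) z 0.01 0.0214
cdrive (array([456. , 213.4]), array([147.1,  76.7]), np.float64(0.244)) z 0.0094 0.0205
cencl (array([458.1, -16.3]), array([120.3,  53.9]), np.float64(0.35)) z 0.0102 0.0216
cencl (array([458.1, -15.4]), array([121.7,  56.5]), np.float64(0.335)) z 0.0096 0.0212
cread (array([ 648.1, -293.5]), array([102.2,  50.9]), np.float64(-0.233)) z 0.0107 0.0224
cread (array([ 648.4, -292.7]), array([104.1,  50.4]), np.float64(-0.229)) z 0.0098 0.021
cstick (array([635.9, 286. ]), array([80.1, 34.2]), np.float64(-0.257)) z 0.0103 0.0212
cstick (array([636.2, 287.1]), array([81.2, 34.7]), np.float64(-0.26)) z 0.0094 0.0204
open (array([663.7, -99.5]), array([99.8, 69.8]), np.float64(-0.159)) z 0.0095 0.0162
open (array([663.4, -98.8]), array([99.5, 69.5]), np.float64(-0.161)) z 0.0088 0.0152
tin (array([ 451.6, -217.1]), array([57.8, 57.2]), np.float64(0.942)) z 0.0225 0.0271
tin (array([ 452.6, -216.8]), array([58.9, 57.2]), np.float64(-0.681)) z 0.0216 0.02
[... 495 characters left out ...]
45.4, 107.8]), array([90.2, 43.9]), np.float64(0.276)) 0.04002653779446497 303
0.056 (array([644.1, 110.6]), array([71.7, 40.1]), np.float64(0.236)) 0.05587304390771419 471
0.07 (array([642.8, 112.6]), array([50.1, 22.1]), np.float64(0.361)) 0.06994128962974477 332
[0.0028 0.0573 0.0714 0.0736]
0.022 (array([647.1, 107.4]), array([116.1,  64.9]), np.float64(0.15)) 0.021010518850103355 408
0.04 (array([645. , 108.3]), array([89.5, 44.6]), np.float64(0.272)) 0.0389302357089914 212
0.056 (array([643.9, 110.6]), array([72.5, 39.5]), np.float64(0.272)) 0.05497620202386083 236
0.07 (array([642.2, 112.8]), array([49.3, 23.3]), np.float64(0.405)) 0.06885179286443543 170
[0.0216 0.0628 0.0702 0.0722]
```

```bash
cat >> h.py <<'E'
def go(x,y,z,psi):
    from workcell import monitor
    s=monitor.get_state(); p=np.array(s['ee_pos']); M=R.from_rotvec(s['eef_rot']).as_matrix()
    now=np.arctan2(M[1,0],M[0,0]); rz=(now-psi+np.pi)%(2*np.pi)-np.pi
    d=np.array([x,y,z])-p; N=R.from_euler('z',psi).as_matrix()@np.diag([1,-1,-1.])
    print('pos',p.round(4),'psi',round(now,3),'tilt',round(np.arccos(-M[2,2]),3),'t',s['time_s'],'gap',s['finger_gap'],'grip',s['grip_force'])
    print('before turn',(M.T@d).round(4),'rz',round(rz,3),'| after turn',(N.T@d).round(4))
E
python3 - <<'E'
from h import *
for n in('top','scene'):
    P=cloud(np.load(n+'0.npy',allow_pickle=True).item()); Q=P.reshape(-1,3); Q=Q[(Q[:,2]>.045)&(abs(Q[:,1])<.6)&(Q[:,0]>.1)&(Q[:,0]<1)]
    k,c=np.unique((Q[:,:2]//.06).astype(int),axis=0,return_counts=True)
    for a,b in zip(k,c):
        if b>8: 
            m=Q[((Q[:,:2]//.06).astype(int)==a).all(1)]; print(n,(a*.06+.03).round(2),b,m[:,2].max().round(3))
go(.6425,.1127,.20,.375)
E
```

```text
top [0.63 0.09] 533 0.074
top [0.63 0.15] 105 0.072
top [0.69 0.09] 150 0.072
top [0.69 0.15] 64 0.072
top [ 0.75 -0.57] 56 0.083
top [ 0.75 -0.51] 321 0.094
top [ 0.75 -0.45] 311 0.094
top [ 0.75 -0.39] 265 0.092
top [0.75 0.39] 165 0.082
top [0.75 0.45] 231 0.083
top [0.75 0.51] 238 0.082
top [0.75 0.57] 239 0.083
top [ 0.81 -0.39] 501 0.094
top [ 0.81 -0.15] 14 0.093
top [0.81 0.03] 102 0.085
top [0.81 0.39] 374 0.082
top [ 0.87 -0.39] 476 0.094
top [ 0.87 -0.21] 88 0.111
top [ 0.87 -0.15] 1190 0.154
top [ 0.87 -0.03] 172 0.083
top [0.87 0.03] 396 0.083
top [0.87 0.39] 369 0.082
top [ 0.93 -0.57] 193 0.092
top [ 0.93 -0.51] 483 0.094
top [ 0.93 -0.45] 477 0.094
top [ 0.93 -0.39] 455 0.093
top [0.93 0.03] 52 0.082
top [0.93 0.39] 321 0.083
top [0.93 0.45] 341 0.083
top [0.93 0.51] 320 0.084
top [0.93 0.57] 313 0.082
scene [ 0.09 -0.03] 61 0.169
scene [ 0.15 -0.03] 146 0.167
scene [ 0.21 -0.03] 165 0.188
scene [0.21 0.03] 49 0.219
scene [ 0.27 -0.15] 401 0.432
scene [ 0.27 -0.09] 2171 0.43
scene [ 0.27 -0.03] 2602 0.409
scene [0.27 0.03] 956 0.269
scene [0.27 0.09] 215 0.185
scene [
[... 170 characters left out ...]
75 -0.45] 159 0.092
scene [ 0.75 -0.39] 287 0.092
scene [0.75 0.39] 97 0.08
scene [0.75 0.45] 124 0.081
scene [0.75 0.51] 125 0.081
scene [0.75 0.57] 114 0.08
scene [ 0.81 -0.39] 119 0.092
scene [0.81 0.03] 49 0.081
scene [0.81 0.39] 332 0.081
scene [ 0.87 -0.21] 276 0.107
scene [ 0.87 -0.15] 1101 0.152
scene [ 0.87 -0.03] 223 0.082
scene [0.87 0.03] 459 0.081
scene [0.87 0.39] 368 0.082
scene [0.93 0.03] 59 0.08
scene [0.93 0.39] 334 0.082
scene [0.93 0.45] 103 0.081
scene [0.93 0.51] 92 0.08
scene [0.93 0.57] 84 0.081
pos [ 0.1514 -0.5287  0.2388] psi 0.279 tilt 0.0 t 1.1 gap 0.08847999625514247 grip 0.0
before turn [ 0.6487 -0.4815  0.0388] rz -0.096 | after turn [ 0.692  -0.417   0.0388]
```

Units first: shifts go in shares of 62.5 mm and turns go in shares of 2 rad. So 0.05 m is 0.8, -0.03 m is -0.48, -0.096 rad is -0.048.

Call:
advance:
  rows:
    - {"jaw":0.045, "wz":-0.048}
    - {"jaw":0.045, "tx":0.48, "ty":-0.288}
    - {"jaw":0.045, "tx":0.8, "ty":-0.48}
    - {"jaw":0.045, "tx":0.8, "ty":-0.48}
    - {"jaw":0.045, "tx":0.8, "ty":-0.48}
    - {"jaw":0.045, "tx":0.8, "ty":-0.48}
    - {"jaw":0.045, "tx":0.8, "ty":-0.48}
    - {"jaw":0.045, "tx":0.8, "ty":-0.48}
    - {"jaw":0.045, "tx":0.8, "ty":-0.48}
    - {"jaw":0.045, "tx":0.8, "ty":-0.48}
    - {"jaw":0.045, "tx":0.8, "ty":-0.48}
    - {"jaw":0.045, "tx":0.8, "ty":-0.48}
  force: 25

```text
time_s: 2.6
ee_pos: [0.5292, -0.037, 0.2389]
eef_rot: [3.086, 0.585, 0.001]
wrist_force: [1.3, -0.5, 0.2]
finger_gap: 0.0453
grip_force: 0.0
```

Call:
advance:
  rows:
    - {"jaw":0.045, "tx":0.8, "ty":-0.48, "tz":0.16}
    - {"jaw":0.045, "tx":0.8, "ty":-0.48, "tz":0.16}
    - {"jaw":0.045, "tx":0.64, "ty":-0.384, "tz":0.16}
    - {"jaw":0.045}
    - {"jaw":0.045}

```text
time_s: 3.22
ee_pos: [0.6275, 0.0903, 0.2088]
eef_rot: [3.086, 0.585, -0.0]
wrist_force: [-0.4, 1.0, -0.4]
finger_gap: 0.0448
grip_force: 0.0
```

```bash
python3 - <<'E'
from h import *
from workcell import optics
go(.6425,.1127,.15,.375)
P=cloud(np.load('top0.npy',allow_pickle=True).item()); Q=P.reshape(-1,3)
for a,b in((.34,.6),(-.6,-.34)):
    q=Q[(Q[:,2]>.05)&(Q[:,1]>a)&(Q[:,1]<b)&(Q[:,0]>.5)&(Q[:,0]<1)]; print(q.min(0),q.max(0))
p=optics.snapshot('wrist'); cv2.imwrite('pics/w1.png',p['pixels'][:,:,::-1]); P=cloud(p)
for z in(.022,.04,.056,.07):
    q=sel(P,(.6425,.1127),.09,z-.004,z+.004); print(z,rect(q) if len(q) else 0,len(q))
E
```

```text
pos [0.6275 0.0903 0.2088] psi 0.375 tilt 0.0 t 3.225 gap 0.04483214132508779 grip 0.0
before turn [ 0.0222 -0.0154  0.0588] rz -0.0 | after turn [ 0.0222 -0.0153  0.0588]
[0.76468434 0.39537181 0.05004798] [0.94623881 0.59988448 0.08361964]
[ 0.76394696 -0.57543317  0.05000719] [ 0.9458362  -0.38993227  0.09428622]
0.022 (array([645.6, 107.1]), array([115.6,  64.3]), np.float64(0.145)) 1915
0.04 (array([643.5, 107.8]), array([90.1, 43.8]), np.float64(0.29)) 739
0.056 (array([642.5, 110.7]), array([72.4, 39.9]), np.float64(0.234)) 1405
0.07 (array([640.8, 113. ]), array([49.2, 21.3]), np.float64(0.368)) 1016
```

View pics/w1.png

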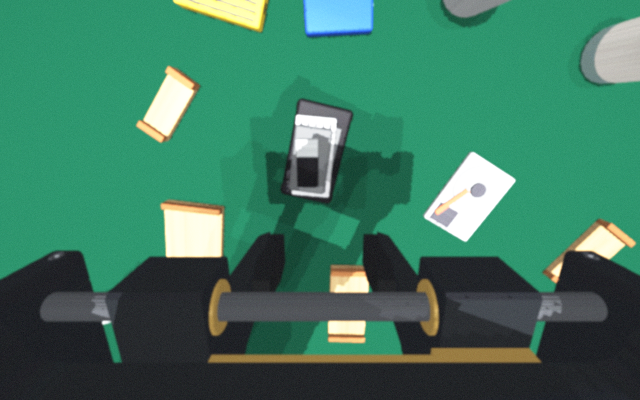

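The wrist view shows the pile at (315,150) with the stick on top at (308,165). Its rectangles agree with the other views to 2 mm. Next I go down onto the stick.

In the tool's units: 0.04 m is 0.64, 0.0215 m is 0.344.

Call:
advance:
  rows:
    - {"jaw":0.045, "tx":0.344, "ty":-0.248}
    - {"jaw":0.045, "tz":0.64}
    - {"jaw":0.045, "tz":0.64}
    - {"jaw":0.045, "tz":0.32}
    - {"jaw":0.045, "tz":0.16}
    - {"jaw":0.045}
    - {"jaw":0.045}

```text
time_s: 4.15
ee_pos: [0.6425, 0.1126, 0.1001]
eef_rot: [3.086, 0.585, 0.003]
wrist_force: [-0.1, -0.3, -0.0]
finger_gap: 0.0451
grip_force: 0.0
```

```bash
python3 - <<'E'
from h import *
go(.6418,.1128,.059,.37)
E
```

```text
pos [0.6425 0.1126 0.1001] psi 0.374 tilt 0.002 t 4.15 gap 0.045085604780437605 grip 0.0
before turn [-0.0007 -0.0004  0.0411] rz 0.004 | after turn [-0.0006 -0.0004  0.0411]
```

In the tool's units: 0.021 m is 0.336, 0.015 m is 0.24.

Call:
advance:
  rows:
    - {"jaw":0.045, "tz":0.336}
    - {"jaw":0.045, "tz":0.24}
    - {"jaw":0.045, "tz":0.08}
    - {"jaw":0.045}
    - {"jaw":0.015}
    - {"jaw":0.015}
    - {"jaw":0.015}
    - {"jaw":0.015}
    - {"jaw":0.015}
    - {"jaw":0.015}

```text
time_s: 5.4
ee_pos: [0.6422, 0.1129, 0.0582]
eef_rot: [3.086, 0.585, 0.001]
wrist_force: [-1.0, -0.5, 4.4]
finger_gap: 0.0219
grip_force: 25.0
```

```bash
python3 - <<'E'
from h import *
go(.636,.2865,.12,-.257)
E
```

```text
pos [0.6422 0.1129 0.0582] psi 0.375 tilt 0.001 t 5.4 gap 0.02190822747759521 grip 25.000665485858917
before turn [ 0.0578 -0.1638 -0.0618] rz 0.632 | after turn [-0.0501 -0.1663 -0.0618]
```

In the tool's units: -0.05 m is -0.8, -0.03 m is -0.48, 0.14 rad is 0.07.

Call:
advance:
  rows:
    - {"jaw":0.015, "tz":-0.16}
    - {"jaw":0.015, "tz":-0.32}
    - {"jaw":0.015, "tz":-0.48}
    - {"jaw":0.015, "tz":-0.16, "wz":0.03}
    - {"jaw":0.015, "wz":0.06}
    - {"jaw":0.015, "wz":0.07}
    - {"jaw":0.015, "wz":0.07}
    - {"jaw":0.015, "wz":0.06}
    - {"jaw":0.015, "tx":-0.16, "ty":-0.48, "wz":0.026}
    - {"jaw":0.015, "tx":-0.24, "ty":-0.8}
    - {"jaw":0.015, "tx":-0.24, "ty":-0.8}
    - {"jaw":0.015, "tx":-0.16, "ty":-0.48}

```text
time_s: 6.9
ee_pos: [0.6321, 0.2826, 0.1279]
eef_rot: [-3.116, 0.4, 0.0]
wrist_force: [-0.4, -0.4, -0.5]
finger_gap: 0.0219
grip_force: 25.0
```

Call:
advance:
  rows:
    - {"jaw":0.015}
    - {"jaw":0.015}

```text
time_s: 7.15
ee_pos: [0.6328, 0.2793, 0.1278]
eef_rot: [3.115, -0.404, -0.0]
wrist_force: [-0.6, -0.1, -0.1]
finger_gap: 0.0218
grip_force: 25.0
```

```bash
python3 - <<'E'
from h import *
from workcell import optics
go(.636,.2865,.0125,-.257)
p=optics.snapshot('top'); P=cloud(p); np.save('t1.npy',p,allow_pickle=True)
for z in(.022,.04,.056,.07):
    q=sel(P,(.6425,.1127),.085,z-.004,z+.004); print(z,rect(q) if len(q) else 0,len(q))
E
```

```text
pos [0.6328 0.2793 0.1278] psi -0.258 tilt 0.001 t 7.15 gap 0.021804392080099756 grip 24.999815225601196
before turn [ 0.0013 -0.0078  0.1153] rz -0.001 | after turn [ 0.0013 -0.0077  0.1153]
0.022 (array([647.5, 106.8]), array([115.9,  64.5]), np.float64(0.153)) 745
0.04 (array([645.7, 107.8]), array([90.3, 43.9]), np.float64(0.273)) 303
0.056 (array([644.1, 110.5]), array([71.9, 39.8]), np.float64(0.231)) 820
0.07 0 0
```

In the tool's units: 0.03 m is 0.48, 0.01 m is 0.16.

Call:
advance:
  rows:
    - {"jaw":0.015, "tx":0.0208, "ty":-0.1232, "tz":0.16}
    - {"jaw":0.015, "tz":0.48}
    - {"jaw":0.015, "tz":0.48}
    - {"jaw":0.015, "tz":0.32}
    - {"jaw":0.015, "tz":0.16}
    - {"jaw":0.015, "tz":0.128}
    - {"jaw":0.015, "tz":0.064}
    - {"jaw":0.015, "tz":0.032}
    - {"jaw":0.015, "tz":0.016}
    - {"jaw":0.015}

```text
time_s: 8.45
ee_pos: [0.636, 0.2874, 0.013]
eef_rot: [-3.115, 0.403, -0.001]
wrist_force: [-0.7, 0.8, -0.2]
finger_gap: 0.0219
grip_force: 25.0
```

```bash
python3 - <<'E'
from h import *
go(.636,.2865,.0125,-.257)
E
```

```text
pos [0.636  0.2874 0.013 ] psi -0.257 tilt 0.0 t 8.45 gap 0.02191368421746605 grip 24.999876022338867
before turn [0.0002 0.0009 0.0005] rz -0.0 | after turn [0.0002 0.0009 0.0005]
```

In the tool's units: -0.06 m is -0.96, -0.04 m is -0.64.

Call:
advance:
  rows:
    - {"jaw":0.015, "ty":0.016, "tz":0.016}
    - {"jaw":0.015}
    - {"jaw":0.05}
    - {"jaw":0.05}
    - {"jaw":0.05}
    - {"jaw":0.05, "tz":-0.16}
    - {"jaw":0.05, "tz":-0.64}
    - {"jaw":0.05, "tz":-0.96}
    - {"jaw":0.05, "tz":-0.16}
    - {"jaw":0.06}

```text
time_s: 9.7
ee_pos: [0.6357, 0.2864, 0.1325]
eef_rot: [-3.115, 0.403, -0.002]
wrist_force: [0.1, -0.1, -1.5]
finger_gap: 0.0581
grip_force: 0.0
```

```bash
python3 - <<'E'
from h import *
go(.6435,.1107,.13,.24)
E
```

```text
pos [0.6357 0.2864 0.1325] psi -0.257 tilt 0.001 t 9.7 gap 0.05812839119122068 grip 0.0
before turn [0.0522 0.1679 0.0024] rz -0.497 | after turn [-0.0342  0.1725  0.0025]
```

In the tool's units: 0.055 m is 0.88, 0.0325 m is 0.52, -0.15 rad is -0.075.

Call:
advance:
  rows:
    - {"jaw":0.06, "wz":-0.05}
    - {"jaw":0.06, "wz":-0.075}
    - {"jaw":0.06, "wz":-0.075}
    - {"jaw":0.06, "wz":-0.0485}
    - {"jaw":0.06, "tx":-0.096, "ty":0.48}
    - {"jaw":0.06, "tx":-0.176, "ty":0.88}
    - {"jaw":0.06, "tx":-0.176, "ty":0.88}
    - {"jaw":0.06, "tx":-0.0992, "ty":0.52}
    - {"jaw":0.06}
    - {"jaw":0.06}

```text
time_s: 10.95
ee_pos: [0.643, 0.1115, 0.1307]
eef_rot: [-3.118, -0.376, 0.003]
wrist_force: [-0.3, 1.1, 1.0]
finger_gap: 0.0604
grip_force: 0.0
```

```bash
python3 - <<'E'
from h import *
from workcell import optics
go(.6435,.1107,.043,.24)
p=optics.snapshot('top'); P=cloud(p)
q=sel(P,(.636,.2865),.055,.006,.04);print('cradle',rect(q)); q=q[q[:,2]>.0205]; print('stick',rect(q),np.median(q[:,2]))
E
```

```text
pos [0.643  0.1115 0.1307] psi 0.24 tilt 0.002 t 10.95 gap 0.060377270517693135 grip 0.0
before turn [0.0005 0.001  0.0877] rz 0.0 | after turn [0.0003 0.001  0.0877]
cradle (array([604.9, 281.2]), array([21.2,  4.5]), np.float64(-0.0))
stick (array([0., 0.]), array([0., 0.]), np.float64(0.0)) nan
  return _methods._mean(a, axis=axis, dtype=dtype,
  ret = ret.dtype.type(ret / rcount)
```

In the tool's units: 0.03 m is 0.48, 0.02 m is 0.32.

Call:
advance:
  rows:
    - {"jaw":0.06, "tx":0.0064, "ty":0.008, "tz":0.32}
    - {"jaw":0.06, "tz":0.48}
    - {"jaw":0.06, "tz":0.32}
    - {"jaw":0.06, "tz":0.192}
    - {"jaw":0.06, "tz":0.08}
    - {"jaw":0.06}
    - {"jaw":0.03}
    - {"jaw":0.03}
    - {"jaw":0.03}
    - {"jaw":0.03}
    - {"jaw":0.03}
  force: 30

```text
time_s: 12.38
ee_pos: [0.6442, 0.1103, 0.0453]
eef_rot: [3.119, 0.376, 0.001]
wrist_force: [-0.7, -0.0, 5.3]
finger_gap: 0.0399
grip_force: 30.0
```

```bash
python3 - <<'E'
from h import *
go(.648,-.293,.12,-.231)
E
```

```text
pos [0.6442 0.1103 0.0453] psi 0.24 tilt 0.001 t 12.375 gap 0.03992285315899857 grip 30.0008761882782
before turn [-0.092   0.3927 -0.0747] rz 0.471 | after turn [ 0.0961  0.3917 -0.0747]
```

In the tool's units: 0.05 m is 0.8, -0.01 m is -0.16, 0.12 rad is 0.06.

Call:
advance:
  rows:
    - {"jaw":0.03, "tz":-0.16}
    - {"jaw":0.03, "tz":-0.32}
    - {"jaw":0.03, "tz":-0.48}
    - {"jaw":0.03, "tz":-0.16, "wz":0.04}
    - {"jaw":0.03, "wz":0.06}
    - {"jaw":0.03, "wz":0.06}
    - {"jaw":0.03, "wz":0.05}
    - {"jaw":0.03, "wz":0.0255}
    - {"jaw":0.03, "tx":0.096, "ty":0.4}
    - {"jaw":0.03, "tx":0.16, "ty":0.672}
    - {"jaw":0.03, "tx":0.192, "ty":0.8}
    - {"jaw":0.03, "tx":0.192, "ty":0.8}

```text
time_s: 13.88
ee_pos: [0.6444, -0.0629, 0.115]
eef_rot: [3.121, -0.362, -0.0]
wrist_force: [0.0, 0.5, -0.3]
finger_gap: 0.0399
grip_force: 30.0
```

Call:
advance:
  rows:
    - {"jaw":0.03, "tx":0.192, "ty":0.8}
    - {"jaw":0.03, "tx":0.192, "ty":0.8}
    - {"jaw":0.03, "tx":0.192, "ty":0.8}
    - {"jaw":0.03, "tx":0.16, "ty":0.64}
    - {"jaw":0.03, "tx":0.096, "ty":0.4}
    - {"jaw":0.03, "tx":0.048, "ty":0.16}
    - {"jaw":0.03}
    - {"jaw":0.03}

```text
time_s: 14.88
ee_pos: [0.6469, -0.2915, 0.1149]
eef_rot: [-3.121, 0.36, 0.0]
wrist_force: [0.2, 0.6, -0.6]
finger_gap: 0.04
grip_force: 30.0
```

```bash
python3 - <<'E'
from h import *
from workcell import optics
go(.648,-.293,.0155,-.231)
p=optics.snapshot('top'); P=cloud(p)
q=sel(P,(.636,.2865),.055,.006,.04);print('cradle',rect(q)); q=q[q[:,2]>.0215]; print('stick',rect(q),np.median(q[:,2]))
for z in(.022,.04,.056):
    q=sel(P,(.6425,.1127),.085,z-.004,z+.004); print(z,rect(q) if len(q) else 0,len(q))
E
```

```text
pos [ 0.6469 -0.2915  0.1149] psi -0.23 tilt 0.0 t 14.875 gap 0.04004816120356848 grip 30.00003218650818
before turn [0.0015 0.0012 0.0994] rz 0.001 | after turn [0.0014 0.0012 0.0994]
cradle (array([636.2, 286.3]), array([79.5, 33.7]), np.float64(-0.26))
stick (array([637. , 283.9]), array([49.7, 22.7]), np.float64(-0.227)) 0.023835944549260968
0.022 (array([647.5, 106.7]), array([115.8,  65.2]), np.float64(0.144)) 788
0.04 (array([645.3, 108. ]), array([90. , 44.1]), np.float64(0.283)) 1091
0.056 0 0
```

In the tool's units: 0.03 m is 0.48, 0.015 m is 0.24.

Call:
advance:
  rows:
    - {"jaw":0.03, "tx":0.0224, "ty":0.0192, "tz":0.16}
    - {"jaw":0.03, "tz":0.48}
    - {"jaw":0.03, "tz":0.48}
    - {"jaw":0.03, "tz":0.24}
    - {"jaw":0.03, "tz":0.128}
    - {"jaw":0.03, "tz":0.048}
    - {"jaw":0.03, "tz":0.032}
    - {"jaw":0.03}
    - {"jaw":0.03}

```text
time_s: 16.05
ee_pos: [0.6478, -0.2947, 0.0172]
eef_rot: [3.12, -0.362, 0.001]
wrist_force: [-0.5, -0.1, -1.2]
finger_gap: 0.0397
grip_force: 30.0
```

```bash
python3 - <<'E'
from h import *
go(.648,-.293,.0155,-.231)
E
```

```text
pos [ 0.6478 -0.2947  0.0172] psi -0.231 tilt 0.001 t 16.05 gap 0.03971812366855813 grip 29.999909698963165
before turn [-0.0002 -0.0017  0.0017] rz -0.0 | after turn [-0.0002 -0.0017  0.0017]
```

In the tool's units: -0.001 m is -0.016.

Call:
advance:
  rows:
    - {"jaw":0.03, "ty":-0.016, "tz":0.016}
    - {"jaw":0.03, "tz":0.016}
    - {"jaw":0.03}

```text
time_s: 16.42
ee_pos: [0.648, -0.2934, 0.0153]
eef_rot: [3.121, -0.362, 0.001]
wrist_force: [-2.1, 0.8, 4.6]
finger_gap: 0.0398
grip_force: 30.0
```

```bash
python3 - <<'E'
from h import *
go(.648,-.293,.0155,-.231)
E
```

```text
pos [ 0.648  -0.2934  0.0153] psi -0.231 tilt 0.0 t 16.425 gap 0.03984853845035077 grip 30.00075727701187
before turn [-0.0001 -0.0004 -0.0002] rz -0.0 | after turn [-0.0001 -0.0004 -0.0002]
```

Contact (4.6 N). Release, rise and go back to the pile.

In the tool's units: -0.05 m is -0.8, -0.04 m is -0.64.

Call:
advance:
  rows:
    - {"jaw":0.066}
    - {"jaw":0.066}
    - {"jaw":0.066}
    - {"jaw":0.066, "tz":-0.16}
    - {"jaw":0.066, "tz":-0.64}
    - {"jaw":0.066, "tz":-0.8}
    - {"jaw":0.066}
    - {"jaw":0.066}

```text
time_s: 17.42
ee_pos: [0.6476, -0.2934, 0.1146]
eef_rot: [-3.12, 0.362, 0.001]
wrist_force: [0.4, -0.0, -0.3]
finger_gap: 0.0661
grip_force: 0.0
```

```bash
python3 - <<'E'
from h import *
from workcell import optics
go(.645,.108,.12,.28)
E
```

```text
pos [ 0.6476 -0.2934  0.1146] psi -0.231 tilt 0.0 t 17.425 gap 0.06608802646637388 grip 0.0
before turn [-0.0945 -0.3901 -0.0053] rz -0.511 | after turn [ 0.1084 -0.3865 -0.0054]
```

In the tool's units: -0.055 m is -0.88, -0.034 m is -0.544, -0.181 rad is -0.0905.

Call:
advance:
  rows:
    - {"jaw":0.066, "wz":-0.075}
    - {"jaw":0.066, "wz":-0.09}
    - {"jaw":0.066, "wz":-0.0905}
    - {"jaw":0.066, "tx":0.096, "ty":-0.352}
    - {"jaw":0.066, "tx":0.256, "ty":-0.88}
    - {"jaw":0.066, "tx":0.256, "ty":-0.88}
    - {"jaw":0.066, "tx":0.256, "ty":-0.88}
    - {"jaw":0.066, "tx":0.256, "ty":-0.88}
    - {"jaw":0.066, "tx":0.256, "ty":-0.88}
    - {"jaw":0.066, "tx":0.256, "ty":-0.88}
    - {"jaw":0.066, "tx":0.096, "ty":-0.544}
    - {"jaw":0.066}

```text
time_s: 18.92
ee_pos: [0.6436, 0.1109, 0.1141]
eef_rot: [-3.11, -0.439, 0.002]
wrist_force: [0.5, -0.5, -0.6]
finger_gap: 0.0659
grip_force: 0.0
```

Call:
advance:
  rows:
    - {"jaw":0.066}

```text
time_s: 19.05
ee_pos: [0.6446, 0.1072, 0.1144]
eef_rot: [3.111, 0.435, -0.001]
wrist_force: [0.3, 0.3, 0.7]
finger_gap: 0.0661
grip_force: 0.0
```

```bash
python3 - <<'E'
from h import *
from workcell import optics
go(.645,.108,.0235,.28)
p=optics.snapshot('top'); P=cloud(p)
q=sel(P,(.648,-.293),.07,.006,.04);print('cradle',rect(q)); q=q[q[:,2]>.0225]; print('reader',rect(q),np.median(q[:,2]))
E
```

```text
pos [0.6446 0.1072 0.1144] psi 0.278 tilt 0.001 t 19.05 gap 0.06605590763290194 grip 0.0
before turn [ 0.0007 -0.0006  0.0909] rz -0.002 | after turn [ 0.0006 -0.0006  0.0909]
cradle (array([ 648.1, -293.3]), array([102.5,  50.7]), np.float64(-0.228))
reader (array([ 648. , -294.6]), array([72.2, 40.8]), np.float64(-0.24)) 0.026265064842571184
```

In the tool's units: 0.03 m is 0.48, 0.02 m is 0.32.

Call:
advance:
  rows:
    - {"jaw":0.066, "tx":0.008, "ty":-0.008, "tz":0.32}
    - {"jaw":0.066, "tz":0.48}
    - {"jaw":0.066, "tz":0.32}
    - {"jaw":0.066, "tz":0.192}
    - {"jaw":0.066, "tz":0.08}
    - {"jaw":0.066, "tz":0.016}
    - {"jaw":0.035}
    - {"jaw":0.035}
    - {"jaw":0.035}
    - {"jaw":0.035}
    - {"jaw":0.035}
  force: 35

```text
time_s: 20.48
ee_pos: [0.6456, 0.108, 0.0272]
eef_rot: [-3.111, -0.438, -0.001]
wrist_force: [-1.0, -0.1, 5.0]
finger_gap: 0.0439
grip_force: 35.0
```

```bash
python3 - <<'E'
from h import *
go(.458,-.016,.10,.345)
E
```

```text
pos [0.6456 0.108  0.0272] psi 0.28 tilt 0.001 t 20.475 gap 0.043873813190601935 grip 35.00096619129181
before turn [-0.2145  0.0673 -0.0729] rz -0.065 | after turn [-0.2185  0.0532 -0.0728]
```

In the tool's units: -0.05 m is -0.8, -0.048 m is -0.768, -0.065 rad is -0.0325.

Call:
advance:
  rows:
    - {"jaw":0.035, "tz":-0.16}
    - {"jaw":0.035, "tz":-0.32}
    - {"jaw":0.035, "tz":-0.48}
    - {"jaw":0.035, "tz":-0.24, "wz":-0.0325}
    - {"jaw":0.035, "tx":-0.32, "ty":0.08}
    - {"jaw":0.035, "tx":-0.64, "ty":0.16}
    - {"jaw":0.035, "tx":-0.768, "ty":0.192}
    - {"jaw":0.035, "tx":-0.8, "ty":0.192}
    - {"jaw":0.035, "tx":-0.64, "ty":0.144}
    - {"jaw":0.035, "tx":-0.328, "ty":0.0832}
    - {"jaw":0.035}
    - {"jaw":0.035}

```text
time_s: 21.98
ee_pos: [0.4586, -0.0159, 0.102]
eef_rot: [3.095, 0.539, 0.001]
wrist_force: [-0.6, 0.6, -1.2]
finger_gap: 0.0434
grip_force: 35.0
```

```bash
python3 - <<'E'
from h import *
go(.458,-.016,.0155,.345)
E
```

```text
pos [ 0.4586 -0.0159  0.102 ] psi 0.345 tilt 0.001 t 21.975 gap 0.04338103941292261 grip 34.9997878074646
before turn [-0.0006 -0.0002  0.0865] rz -0.0 | after turn [-0.0006 -0.0001  0.0865]
```

In the tool's units: 0.03 m is 0.48, 0.02 m is 0.32.

Call:
advance:
  rows:
    - {"jaw":0.035, "tz":0.24}
    - {"jaw":0.035, "tz":0.48}
    - {"jaw":0.035, "tz":0.32}
    - {"jaw":0.035, "tz":0.16}
    - {"jaw":0.035, "tz":0.096}
    - {"jaw":0.035, "tz":0.048}
    - {"jaw":0.035, "tz":0.016}
    - {"jaw":0.035}
    - {"jaw":0.035}

```text
time_s: 23.1
ee_pos: [0.4579, -0.0161, 0.017]
eef_rot: [3.095, 0.539, 0.001]
wrist_force: [0.3, 0.3, -0.8]
finger_gap: 0.0434
grip_force: 35.0
```

```bash
python3 - <<'E'
from h import *
go(.458,-.016,.0155,.345)
E
```

```text
pos [ 0.4579 -0.0161  0.017 ] psi 0.345 tilt 0.001 t 23.1 gap 0.04342153918751353 grip 34.999752044677734
before turn [ 0.0001 -0.0001  0.0015] rz -0.0 | after turn [ 0.0001 -0.0001  0.0015]
```

In the tool's units: 0.001 m is 0.016.

Call:
advance:
  rows:
    - {"jaw":0.035, "tz":0.016}
    - {"jaw":0.035, "tz":0.016}
    - {"jaw":0.035}

```text
time_s: 23.48
ee_pos: [0.4578, -0.0161, 0.0152]
eef_rot: [3.095, 0.539, 0.001]
wrist_force: [-1.7, -0.3, 6.7]
finger_gap: 0.0438
grip_force: 35.0
```

Contact at the expected height; release and rise.

In the tool's units: -0.05 m is -0.8, -0.04 m is -0.64.

Call:
advance:
  rows:
    - {"jaw":0.075}
    - {"jaw":0.075}
    - {"jaw":0.075}
    - {"jaw":0.075, "tz":-0.16}
    - {"jaw":0.075, "tz":-0.64}
    - {"jaw":0.088, "tz":-0.8}
    - {"jaw":0.088}
    - {"jaw":0.088}

```text
time_s: 24.48
ee_pos: [0.4574, -0.0159, 0.1145]
eef_rot: [-3.095, -0.539, 0.001]
wrist_force: [0.1, -0.1, -0.0]
finger_gap: 0.0879
grip_force: 0.0
```

```bash
python3 - <<'E'
from h import *
from workcell import optics
p=optics.snapshot('top'); P=cloud(p)
q=sel(P,(.647,.107),.085,.018,.03); print('drive',rect(q),np.median(q[:,2]))
go(.6473,.107,.10,.146)
E
```

```text
drive (array([647.5, 106.4]), array([115.8,  64.8]), np.float64(0.147)) 0.022070741174704755
pos [ 0.4572 -0.0159  0.114 ] psi 0.345 tilt 0.002 t 24.525 gap 0.08802379426896409 grip 0.0
before turn [ 0.2205 -0.0514  0.0137] rz 0.199 | after turn [ 0.206  -0.0939  0.014 ]
```

In the tool's units: 0.05 m is 0.8, 0.03 m is 0.48, 0.1 rad is 0.05.

Call:
advance:
  rows:
    - {"jaw":0.088, "wz":0.05}
    - {"jaw":0.088, "wz":0.0495}
    - {"jaw":0.088, "tx":0.416, "ty":-0.184}
    - {"jaw":0.088, "tx":0.8, "ty":-0.368}
    - {"jaw":0.088, "tx":0.8, "ty":-0.368}
    - {"jaw":0.088, "tx":0.8, "ty":-0.368}
    - {"jaw":0.088, "tx":0.48, "ty":-0.208}
    - {"jaw":0.088}
    - {"jaw":0.088}

```text
time_s: 25.65
ee_pos: [0.647, 0.106, 0.1134]
eef_rot: [-3.133, -0.228, 0.004]
wrist_force: [0.5, 0.7, 0.4]
finger_gap: 0.088
grip_force: 0.0
```

```bash
python3 - <<'E'
from h import *
from workcell import optics
go(.647,.1065,.006,.147)
p=optics.snapshot('scene'); P=cloud(p)
q=sel(P,(.647,.107),.085,.018,.03); print('drive scene',rect(q))
q=sel(P,(.458,-.016),.08,.006,.05);print('cradle',rect(q)); q=q[q[:,2]>.023]; print('encl',rect(q),np.median(q[:,2]))
E
```

```text
pos [0.647  0.106  0.1134] psi 0.146 tilt 0.003 t 25.65 gap 0.08798679745320988 grip 0.0
before turn [ 0.0003 -0.0005  0.1074] rz -0.001 | after turn [ 0.     -0.0005  0.1074]
drive scene (array([646.9, 107.7]), array([116. ,  64.6]), np.float64(0.153))
cradle (array([457.8, -15.7]), array([121.6,  54.7]), np.float64(0.349))
encl (array([458.5, -17.4]), array([90.7, 45.5]), np.float64(0.356)) 0.02730309048233981
```

In the tool's units: 0.035 m is 0.56, 0.025 m is 0.4.

Call:
advance:
  rows:
    - {"jaw":0.088, "ty":-0.016, "tz":0.32}
    - {"jaw":0.088, "tz":0.56}
    - {"jaw":0.088, "tz":0.4}
    - {"jaw":0.088, "tz":0.24}
    - {"jaw":0.088, "tz":0.128}
    - {"jaw":0.088, "tz":0.064}
    - {"jaw":0.088}
    - {"jaw":0.055}
    - {"jaw":0.055}
    - {"jaw":0.055}
    - {"jaw":0.055}
    - {"jaw":0.055}
  force: 45

```text
time_s: 27.2
ee_pos: [0.648, 0.1075, 0.0081]
eef_rot: [-3.133, -0.229, -0.001]
wrist_force: [-0.8, 1.4, 2.7]
finger_gap: 0.0636
grip_force: 45.0
```

```bash
python3 - <<'E'
from h import *
go(.4561,.2127,.10,.248)
E
```

```text
pos [0.648  0.1075 0.0081] psi 0.146 tilt 0.001 t 27.2 gap 0.06357604977035579 grip 45.00093698501587
before turn [-0.1745 -0.132  -0.092 ] rz -0.102 | after turn [-0.1602 -0.1491 -0.0919]
```

In the tool's units: -0.035 m is -0.56, -0.0325 m is -0.52, -0.052 rad is -0.026.

Call:
advance:
  rows:
    - {"jaw":0.055, "tz":-0.16}
    - {"jaw":0.055, "tz":-0.32}
    - {"jaw":0.055, "tz":-0.48, "wz":-0.025}
    - {"jaw":0.055, "tz":-0.16, "wz":-0.026}
    - {"jaw":0.055, "tx":-0.24, "ty":-0.224}
    - {"jaw":0.055, "tx":-0.48, "ty":-0.448}
    - {"jaw":0.055, "tx":-0.56, "ty":-0.52}
    - {"jaw":0.055, "tx":-0.56, "ty":-0.52}
    - {"jaw":0.055, "tx":-0.48, "ty":-0.448}
    - {"jaw":0.055, "tx":-0.2432, "ty":-0.2256}
    - {"jaw":0.055}
    - {"jaw":0.055}

```text
time_s: 28.7
ee_pos: [0.4573, 0.2122, 0.0779]
eef_rot: [3.117, 0.387, 0.002]
wrist_force: [0.9, -0.3, -3.1]
finger_gap: 0.0634
grip_force: 45.0
```

```bash
python3 - <<'E'
from h import *
go(.4561,.2127,.018,.248)
E
```

```text
pos [0.4573 0.2122 0.0779] psi 0.247 tilt 0.001 t 28.7 gap 0.06338187740934652 grip 44.99911665916443
before turn [-0.0012 -0.0008  0.0599] rz -0.001 | after turn [-0.0011 -0.0008  0.0599]
```

In the tool's units: 0.02 m is 0.32, 0.015 m is 0.24.

Call:
advance:
  rows:
    - {"jaw":0.055, "tx":-0.016, "tz":0.24}
    - {"jaw":0.055, "tz":0.32}
    - {"jaw":0.055, "tz":0.192}
    - {"jaw":0.055, "tz":0.096}
    - {"jaw":0.055, "tz":0.048}
    - {"jaw":0.055, "tz":0.016}
    - {"jaw":0.055}
    - {"jaw":0.055}

```text
time_s: 29.7
ee_pos: [0.4552, 0.2124, 0.021]
eef_rot: [-3.117, -0.388, -0.001]
wrist_force: [-0.5, -0.4, -3.3]
finger_gap: 0.0636
grip_force: 45.0
```

In the tool's units: 0.001 m is 0.016.

Call:
advance:
  rows:
    - {"jaw":0.055, "tz":0.016}
    - {"jaw":0.055, "tz":0.016}
    - {"jaw":0.055}

```text
time_s: 30.08
ee_pos: [0.455, 0.2124, 0.0187]
eef_rot: [3.117, 0.388, -0.0]
wrist_force: [-0.3, -0.1, -3.0]
finger_gap: 0.0634
grip_force: 45.0
```

In the tool's units: 0.001 m is 0.016.

Call:
advance:
  rows:
    - {"jaw":0.055, "tx":0.016, "tz":0.016}
    - {"jaw":0.055, "tz":0.016}
    - {"jaw":0.055}

```text
time_s: 30.45
ee_pos: [0.4558, 0.2126, 0.018]
eef_rot: [3.117, 0.388, 0.0]
wrist_force: [-5.5, -2.7, 14.7]
finger_gap: 0.0636
grip_force: 45.0
```

Firm contact with the bed (about 18 N change); release and rise.

In the tool's units: -0.06 m is -0.96, -0.05 m is -0.8.

Call:
advance:
  rows:
    - {"jaw":0.088}
    - {"jaw":0.088}
    - {"jaw":0.088}
    - {"jaw":0.088}
    - {"jaw":0.088, "tz":-0.16}
    - {"jaw":0.088, "tz":-0.64}
    - {"jaw":0.088, "tz":-0.96}
    - {"jaw":0.088, "tx":-0.64, "ty":0.8, "tz":-0.8}
    - {"jaw":0.088, "tx":-0.64, "ty":0.8}
    - {"jaw":0.088, "ty":0.8}
    - {"jaw":0.088}
    - {"jaw":0.088}

```text
time_s: 31.95
ee_pos: [0.4218, 0.0627, 0.1655]
eef_rot: [-3.117, -0.388, -0.0]
wrist_force: [-0.5, 0.4, -0.1]
finger_gap: 0.088
grip_force: 0.0
```

```bash
python3 - <<'E'
from h import *
from workcell import optics
for n in('top','scene'):
    p=optics.snapshot(n); P=cloud(p)
    if n=='top': cv2.imwrite('pics/end.png',p['pixels'][90:350,150:520,::-1].repeat(2,0).repeat(2,1))
    for m,c,r,h in(('drive',(.4561,.2127),.1,.032),('encl',(.4581,-.0159),.08,.028),('reader',(.648,-.293),.07,.026),('stick',(.636,.2867),.055,.024),('open',(.6637,-.0995),.08,.013),('tin',(.4516,-.2171),.045,.022)):
        q=sel(P,c,r,.006,.05); a=rect(q); q=q[q[:,2]>h-.003]; print(n,m,a,rect(q),np.median(q[:,2]).round(4),np.std(q[:,2]).round(4))
E
```

```text
top drive (array([456.4, 211.9]), array([145.7,  74.4]), np.float64(0.253)) (array([455.9, 210.3]), array([115.7,  63.8]), np.float64(0.245)) 0.0318 0.0014
top encl (array([458.3, -16.2]), array([119.9,  54. ]), np.float64(0.35)) (array([458.1, -17.7]), array([90. , 43.9]), np.float64(0.345)) 0.028 0.0013
top reader (array([ 648.3, -293.6]), array([102.4,  50.9]), np.float64(-0.233)) (array([ 648.1, -294.6]), array([71.5, 40.9]), np.float64(-0.23)) 0.0264 0.0013
top stick (array([635.9, 285.8]), array([79.9, 33.4]), np.float64(-0.269)) (array([637. , 284.4]), array([49.5, 22.7]), np.float64(-0.261)) 0.0238 0.0012
top open (array([663.8, -99.3]), array([100. ,  69.5]), np.float64(-0.162)) (array([664.7, -99.8]), array([95. , 67.1]), np.float64(-0.162)) 0.0112 0.0013
top tin (array([ 451.4, -216.9]), array([58.3, 57.5]), np.float64(0.812)) (array([ 451.6, -218. ]), array([57.9, 57.3]), np.float64(1.326)) 0.0225 0.0014
scene drive (array([456.6,
[... 218 characters left out ...]
58.2, -17.6]), array([90.7, 44.4]), np.float64(0.353)) 0.0274 0.0012
scene reader (array([ 647.7, -292.5]), array([103.8,  50.4]), np.float64(-0.227)) (array([ 647.7, -293.8]), array([71.6, 39.5]), np.float64(-0.227)) 0.0254 0.0011
scene stick (array([635.2, 286.8]), array([80.9, 33.7]), np.float64(-0.275)) (array([636.4, 284.8]), array([49.1, 22.6]), np.float64(-0.238)) 0.0231 0.001
scene open (array([663.9, -98.7]), array([100.4,  69.7]), np.float64(-0.157)) (array([ 664. , -101.3]), array([95.9, 63.9]), np.float64(-0.173)) 0.011 0.0011
scene tin (array([ 452. , -217.1]), array([57.9, 57.3]), np.float64(1.514)) (array([ 451.5, -216.6]), array([56.9, 56.2]), np.float64(1.514)) 0.0219 0.0012
```

View pics/end.png

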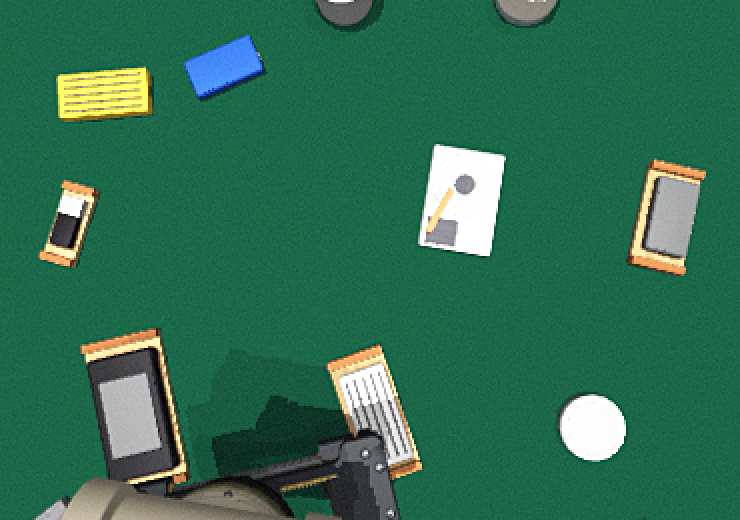

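The picture shows every device in its own cradle: stick (68,222), reader (672,216), enclosure (375,415) and drive (130,415). All are within about 2.5 mm of centre, and the bystanders have not moved.

```bash
python3 -c "
from workcell import robot; print(robot.job_done())"
```

```text
the job is handed in; nothing more can be done
None
```

All four devices lie flat in their own cradles, within about 2.5 mm of centre by the last camera check, the opened drive and flux tin have not moved, and the job was handed in at about 32 s of the 99 s allowed; no verdict was returned.

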